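Show the flat cheese and its mould to the inspection camera

ROBOT

A 7-joint arm with a two-finger parallel gripper is mounted at the origin on the work surface. World frame = base frame: x ahead of the robot, y to its left, z up, the work surface at z = 0. Lengths are in m, angles in degrees, forces in N, time in s.
With the tool pointing down it reaches from about 0.425 to 0.875 m from the base axis. Payload 4.7 kg.
Tool frame: the origin (TCP) lies on the centre line of the jaws, within the pads' length; the fingertips stand 17 mm ahead of it and the grasp point (between the pads) lies 2 mm behind it; z points along the fingers, y is the line along which they close (so a half turn about z gives the same grasp; the last joint's range is limited). The gripper opens to 87 mm and grips with 3 to 60 N. Pads are 19 mm wide; open, the fingers measure 117 mm over their backs; the gripper's body (75 mm by 190 mm) begins 51 mm behind the grasp point.
Start: joints at [69.849, 18.392, -4.016, 83.108, 1.295, 78.541, -3.26], TCP at [0.232, -0.607, 0.24] pointing down, gripper open.
Joint ranges: [-163.93, 163.93], [-17.29, 119.83], [-79.2, 71.16], [3.27, 140.29], [-89.18, 269.18], [5.43, 117.66], [-154.24, 154.24]. Speed limits (degrees/s): [147.25, 147.25, 180, 180, 180, 180, 180].

INTERFACE

Orientations are given as [roll, pitch, yaw] about the fixed x, y, z axes, in that order (R = Rz(yaw) Ry(pitch) Rx(roll)).
In Python, from cell import env, read_camera gives the robot as it stands.
- The arm moves only by the shell command python3 -m jog 'ROWS' [FORCE]. ROWS is JSON, a list of rows, each a list of 5 numbers: the opening, from 0 (shut) to 1 (fully open), then the shift along the tool's x, y, z each as a share of 0.02 m, from -1 to 1, then the turn about the tool's z as a share of 45 degrees, from -1 to 1. In form: [[gripper, x, y, z, yaw], ...]. A call has 1 to 12 rows; each row shifts and turns the commanded pose from where the row before left it, along the tool's axes as they then stand; what a row does not reach is not made up. A row lasts 1/12 s, in which the tool goes at most 41.7 mm and 7.16 degrees, less where a joint would pass 70% of its speed; a pose out of reach is approached as far as the arm can. A call with a number of a shift or a turn outside -1 to 1 is refused whole. A call with a gripper value outside its range is refused whole. The fingers move at their own pace and stop on an object; FORCE is the grip in N (left out, the last holds). Time passes only in rows, so rows that do not move let the fingers close. It gives the time, the measured TCP pose, the force, the opening and the grip force at its end, in the units of the state.
- env.get_obs(): the state, without advancing time (a new reading comes with each control period).
- read_camera(name): name is "scene" or "top" or "wrist"; returns a dict with "color" (480x640x3 uint8, red, green, blue), "range_z" (480x640 float32, m along the optical axis (not along the pixel's ray), 0 where there is no reading), "mtx" (3x3 intrinsics, pixels), "world_from_camera" (4x4, takes a point from camera to world coordinates); the wrist camera has in their place "T_tool_cam" (4x4, takes a point from camera to tool coordinates, whose origin is the TCP and whose axes are the flange's). Camera axes: x right, y down, z forward; pixel columns grow to the right and rows downward; lengths in m; the calibration is good to about 2 mm. A picture is of the moment at which its call begins: read the wrist's pose just before it.
- env.sign_off(): hands the job in; it is judged then, once.
The state is a dict: "time_s": time; "qpos": joint angles; "joint_velocities": joint speeds; "effort": joint torques, N m; "tool_pos": TCP position; "tool_rot": TCP orientation; "force": force on the tool from outside, world axes, zero at the start; "wrist_torque": the same for the moment, N m; "grip_width": finger opening in m; "grasp_force": force on a finger pad.
Only numpy, scipy, OpenCV 4.12 (cv2) and the standard library are available. Lean on these libraries where they do the work, as an engineer would, in place of code of your own. Each camera call takes 0.05 s, during which the arm holds its last target. There are 200 camera calls.

TASK

One cheese on the board came out flat and wide, from the one low, wide mould. With the fingers pointing down and the fingertips about 2 cm above the middle of its top, point at the flat cheese for two seconds, then point at the low mould in the same way, and then push the lever of the grey switch box fully over to its other side to close the record and move clear. Do not touch the board, the brush, the jar or any cheese or mould, and travel well above the other cheeses and moulds: never bring the fingertips down close over any of those.

Things in the scene. Friction and masses are not known exactly. Their poses are not given: they have to be found in the camera images.
- board: wooden ripening board lying on the table, 130 x 560 mm, 22 mm thick, fixed; carries four cheeses in one row along its y axis (its long axis), 135 mm apart, in any order. Origin: centre of its underside
- flat_cheese: the flat, wide cheese: 120 mm across, only 30 mm high, same cream rind as the others, loose on the board. Origin: centre of its underside
- flat_cheese_top (a point): middle of the top of the flat cheese, 30 mm above its underside (52 mm above the table); z up. The thing to point at first
- cheese_a: regular cheese wheel with a domed top, 100 mm across, 56 mm high, cream rind with dark seeds, stands loose on the board. Origin: centre of its underside
- cheese_b: regular cheese wheel with a domed top, 100 mm across, 56 mm high, cream rind with dark seeds, stands loose on the board. Origin: centre of its underside
- cheese_c: regular cheese wheel with a domed top, 100 mm across, 56 mm high, cream rind with dark seeds, stands loose on the board. Origin: centre of its underside
- low_mould: the low, wide mould: white plastic tub standing upside down on the table, 128 mm across, 48 mm high, loose; it stands in a row beyond the board with the two tall moulds and the switch box, about 145 mm apart, in any order. Origin: centre of its underside
- low_mould_top (a point): middle of the upturned bottom of the low mould, 48 mm above the table; z up. The thing to point at second
- tall_mould_a: tall white plastic cheese mould (tub) standing upside down on the table, 106 mm across, 95 mm high, loose. Origin: centre of its underside
- tall_mould_b: tall white plastic cheese mould (tub) standing upside down on the table, 106 mm across, 95 mm high, loose. Origin: centre of its underside
- lever_base: grey switch box, fixed to the table, 70 mm (its x) x 50 mm (its y) x 25 mm high, in any place of the row with the moulds; its x axis points away from the robot, turned by up to 0.35 rad. Origin: centre of its underside. The lever's hinge lies along its y axis, 22 mm above the table, over the origin
- lever_tip (a point): centre of the black ball, 26 mm across, on top of the steel lever (rod 10 mm thick, 80 mm from hinge to ball centre). With the lever at 0 it is 38 mm on the robot's side (-x) of the box's origin and 92 mm above the table; fully over it is 38 mm on the far side (+x), 92 mm high; 102 mm high midway
- lever (a joint): lever angle in rad: starts at 0 to 0.12, leaning towards the robot; grows as the lever is pushed along the box's +x, away from the robot; stop at 1.0. Needs about 1 N at the ball and stays where it is left
- brush: hand brush lying beyond the left end of the board, bystander, loose
- jar: closed glass jar with a white cap, 64 mm across, 85 mm high, beyond the right end of the board, bystander, loose. Origin: centre of its underside
Not all that is in view belongs to the job. Leave any blue look-alike of the cheese_c alone. What is shaped like the lever_base but orange is not meant.

How it is judged:
By the outcome, as a careful person would: the job done as asked, in the order asked, and still so for the second after the job is handed in, with the robot touching nothing.
It also fails if it takes over 54 s, if anything falls off the work surface, if the arm or the gripper's body presses on something with over 40 N, if the wrist force passes 120 N, or if a joint passes its speed limit or range.

## Working session

There is one attempt and no reset: what is moved stays moved. The work goes in short steps, Python scripts to look and compute and a shell command to move; the robot and the scene stay as the last step left them, time stands still between calls to the robot, and variables do not carry over. Pictures are saved under pics/ and viewed, at most 10 in all, crops included, and the job is handed in when it is done.

```bash
mkdir -p pics
python3 - <<'E'
from cell import env, read_camera
import cv2,numpy as np
o=env.get_obs();print(o['time_s'],o['tool_pos'],o['tool_rot'],o['grip_width'])
for n in('scene','top'):
    c=read_camera(n);cv2.imwrite(f'pics/{n}.png',c['color'][:,:,::-1]);np.savez(f'pics/{n}.npz',**c)
    print(n,c['mtx'].round(1).tolist(),c['world_from_camera'].round(3).tolist())
E
```

```text
0.0 [ 0.23227332 -0.60650937  0.23845018] [-1.79888099e+02  5.18235609e-03  2.09619128e+01] 0.08693797796939266
scene [[568.0, 0.0, 328.6], [0.0, 568.0, 236.9], [0.0, 0.0, 1.0]] [[0.637, 0.395, -0.662, 1.497], [0.77, -0.352, 0.531, -0.771], [-0.023, -0.849, -0.528, 0.894], [0.0, 0.0, 0.0, 1.0]]
top [[584.6, 0.0, 318.4], [0.0, 584.6, 239.6], [0.0, 0.0, 1.0]] [[0.008, -0.998, 0.066, 0.411], [-1.0, -0.007, 0.009, -0.01], [-0.009, -0.067, -0.998, 1.593], [0.0, 0.0, 0.0, 1.0]]
```

View pics/top.png

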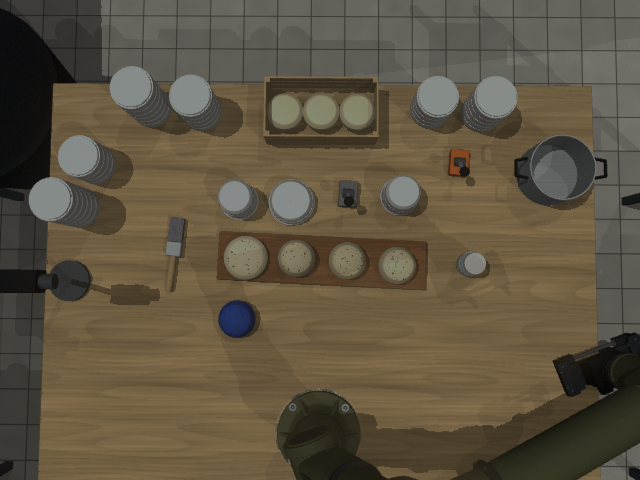

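View pics/scene.png

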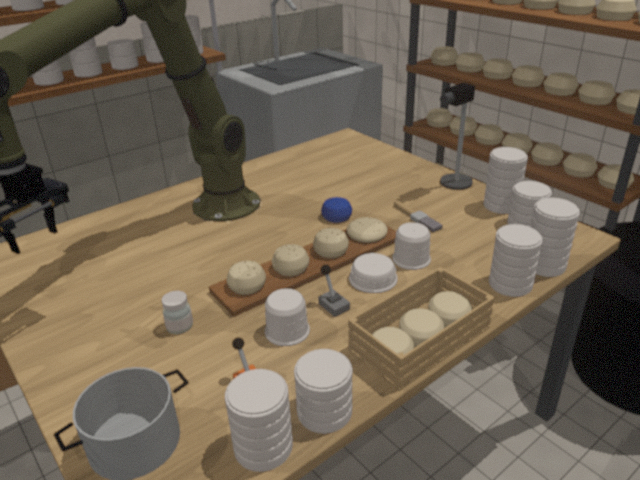

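The top view shows the flat cheese at (245,258), the low mould at (292,202) and the grey lever box at (348,193) with its ball at (348,200). The scene view agrees: the low mould is at (373,270) and the lever ball at (326,270).

```bash
cat > h.py <<'E'
import numpy as np,cv2
def ray(c,px,z):
    d=c['world_from_camera'][:3,:3]@np.linalg.solve(c['mtx'],[px[0],px[1],1.]);o=c['world_from_camera'][:3,3]
    return o+d*(z-o[2])/d[2]
def cloud(c):
    v,u=np.mgrid[:480,:640];p=np.stack([u,v,np.ones_like(u)],-1)@np.linalg.inv(c['mtx']).T*c['range_z'][...,None]
    return p@c['world_from_camera'][:3,:3].T+c['world_from_camera'][:3,3]
E
python3 - <<'E'
from h import *
t=dict(np.load('pics/top.npz'));s=dict(np.load('pics/scene.npz'))
for n,c,B in(('top',t,{'flat':(215,230,272,285),'low':(266,177,317,227),'tallL':(215,177,262,222),'tallR':(378,172,425,217)}),('scene',s,{'flat':(343,212,392,245),'low':(345,250,402,294)})):
    P=cloud(c)
    for k,(a,b,e,f) in B.items():
        q=P[b:f,a:e].reshape(-1,3);q=q[(q[:,2]>.015)&(q[:,2]<.2)]
        zt=np.percentile(q[:,2],95);m=q[q[:,2]>(.038 if k=='flat' else zt-.012)]
        h=(m.max(0)+m.min(0))/2
        print(n,k,'z95',zt.round(3),'mid',h.round(3),'size',np.ptp(m,axis=0).round(3))
# colour contours
hsv=cv2.cvtColor(t['color'],cv2.COLOR_RGB2HSV)
for k,(a,b,e,f),z in(('flat',(215,230,272,285),.04),('low',(266,177,317,227),.048)):
    r=t['color'][b:f,a:e].astype(int)
    m=((r.min(2)>(95 if k=='flat' else 140))).astype('uint8')
    cs=max(cv2.findContours(m,0,2)[0],key=cv2.contourArea);(x,y),R=cv2.minEnclosingCircle(cs)
    print(k,x+a,y+b,R,'world',ray(t,(x+a,y+b),z).round(4),'diam',2*R*1.55/584)
# ball, box
B=[]
for c,(a,b,e,f) in((t,(335,178,362,212)),(s,(315,258,340,285))):
    m=(c['color'][b:f,a:e].max(2)<45).astype('uint8');cs=max(cv2.findContours(m,0,2)[0],key=cv2.contourArea)
    (x,y),R=cv2.minEnclosingCircle(cs);B.append((x+a,y+b));print('ball',x+a,y+b,R,ray(c,(x+a,y+b),.093).round(4))
pr=lambda c:c['mtx']@np.linalg.inv(c['world_from_camera'])[:3]
X=cv2.triangulatePoints(pr(t),pr(s),np.array(B[0]),np.array(B[1]));print('tri',(X[:3]/X[3]).ravel().round(4))
a,b,e,f=332,172,366,216
r=t['color'][b:f,a:e].astype(int);m=((np.ptp(r,axis=2)<22)).astype('uint8')
cs=max(cv2.findContours(m,0,2)[0],key=cv2.contourArea);rc=cv2.minAreaRect(cs)
p=cv2.boxPoints(rc)+[a,b];print('box',p.round(1).tolist(),[ray(t,q,.025)[:2].round(3).tolist() for q in p])
big=lambda c,R:cv2.resize(c['color'][R[1]:R[3],R[0]:R[2],::-1],(390,540),interpolation=cv2.INTER_CUBIC)
cv2.imwrite('pics/lever.png',np.hstack([big(t,(325,165,371,221)),big(s,(305,255,361,322))]))
E
```

```text
top flat z95 0.056 mid [0.466 0.198 0.05 ] size [0.115 0.116 0.023]
top low z95 0.054 mid [0.618 0.08  0.051] size [0.108 0.11  0.018]
top tallL z95 0.101 mid [0.622 0.221 0.098] size [0.086 0.088 0.018]
top tallR z95 0.1 mid [ 0.638 -0.214  0.097] size [0.087 0.088 0.017]
scene flat z95 0.057 mid [0.438 0.163 0.059] size [0.179 0.182 0.042]
scene low z95 0.053 mid [0.676 0.085 0.067] size [0.219 0.189 0.052]
flat 244.17346954345703 255.82653045654297 17.446781158447266 world [0.4703 0.2016 0.04  ] diam 0.09261133834107281Traceback (most recent call last):
  File "<stdin>", line 15, in <module>
ValueError: max() iterable argument is empty
```

Run:
```python
from h import *
t=dict(np.load('pics/top.npz'));s=dict(np.load('pics/scene.npz'))
for c,n in((t,'top'),(s,'scene')):
    P=cloud(c)
    for k,x,y,lo,hi,r in(('flat',.466,.198,.048,.062,.066),('low',.618,.08,.044,.06,.066)):
        q=P[(np.hypot(P[...,0]-x,P[...,1]-y)<r)&(P[...,2]>lo)&(P[...,2]<hi)];print(n,k,((q.max(0)+q.min(0))/2).round(4),np.ptp(q,axis=0).round(3),q.mean(0).round(4))
B=[]
for c,(a,b,e,f) in((t,(335,178,362,212)),(s,(315,258,340,282))):
    g=c['color'][b:f,a:e].max(2);m=(g<g.min()+25).astype('uint8')
    cs=max(cv2.findContours(m,0,2)[0],key=cv2.contourArea)
    (x,y),R=cv2.minEnclosingCircle(cs);B.append((x+a,y+b));print('ball',g.min(),x+a,y+b,R,ray(c,(x+a,y+b),.093).round(4))
pr=lambda c:c['mtx']@np.linalg.inv(c['world_from_camera'])[:3]
X=cv2.triangulatePoints(pr(t),pr(s),np.array(B[0]),np.array(B[1]));print('tri',(X[:3]/X[3]).ravel().round(4))
a,b,e,f=332,172,366,216
r=t['color'][b:f,a:e].astype(int);m=((np.ptp(r,axis=2)<25)).astype('uint8')
cs=max(cv2.findContours(m,0,2)[0],key=cv2.contourArea);rc=cv2.minAreaRect(cs)
p=cv2.boxPoints(rc)+[a,b];print('box',[ray(t,q,.025)[:2].round(3).tolist() for q in p])
big=lambda c,R:cv2.resize(c['color'][R[1]:R[3],R[0]:R[2],::-1],(390,540),interpolation=cv2.INTER_CUBIC)
cv2.imwrite('pics/lever.png',np.hstack([big(t,(325,165,371,221)),big(s,(305,255,361,322))]))
```

```text
top flat [0.4656 0.1983 0.0548] [0.108 0.111 0.014] [0.4671 0.1988 0.0523]
top low [0.6174 0.0796 0.0518] [0.107 0.109 0.016] [0.6194 0.0803 0.0491]
scene flat [0.4662 0.1946 0.054 ] [0.101 0.103 0.012] [0.4704 0.1944 0.053 ]
scene low [0.6198 0.0781 0.0499] [0.106 0.106 0.012] [0.6227 0.0758 0.05  ]
ball 24 346.0 200.5 8.90234661102295 [ 0.6131 -0.0665  0.093 ]
ball 32 325.5 269.5 4.527792930603027 [ 0.6049 -0.0677  0.093 ]
tri [ 0.6109 -0.0686  0.0969]
box [[0.606, -0.046], [0.678, -0.05], [0.676, -0.102], [0.603, -0.098]]
```

View pics/lever.png

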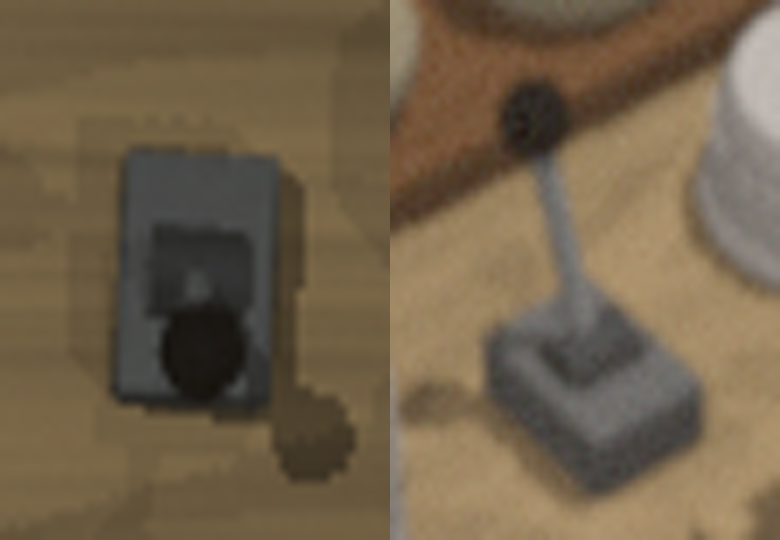

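The measurements agree with the given sizes:

| Item | x, y (m) | Note |
|---|---|---|
| Flat cheese | (0.466, 0.197) | |
| Low mould | (0.618, 0.079) | |
| Lever box | (0.641, -0.074) | yaw about -3° |
| Lever ball | about (0.605, -0.072) | |

Next I square the tool, shut the fingers and start travelling.

```bash
python3 -m jog '[[0,0,0,-0.5,0.155],[0,0,0,-0.5,0.155],[0,0,0,-0.5,0.155],[0,0.5,0,0,0],[0,1,0,0,0],[0,1,0,0,0],[0,1,0,0,0],[0,1,0,0,0],[0,1,0,0,0],[0,1,0,0,0],[0,1,0,0,0],[0,1,0,0,0]]'
python3 -m jog '[[0,1,-0.5,0,0],[0,1,-1,0,0],[0,1,-1,0,0],[0,0,-1,0,0],[0,0,-1,0,0],[0,0,-1,0,0],[0,0,-1,0,0],[0,0,-1,0,0],[0,0,-1,0,0],[0,0,-1,0,0],[0,0,-1,0,0],[0,0,-1,0,0]]'
```

```text
time_s: 1.1
tool_pos: [0.4043, -0.6062, 0.2682]
tool_rot: [-179.9, 0.0, 0.3]
force: [-1.2, 0.3, -0.2]
grip_width: 0.0145
grasp_force: 0.0
time_s: 2.1
tool_pos: [0.4628, -0.375, 0.2685]
tool_rot: [-179.9, 0.0, 0.3]
force: [-0.6, 0.8, 0.1]
grip_width: 0.0001
grasp_force: 0.0
```

```bash
python3 -m jog '[[0,0,-1,0,0],[0,0,-1,0,0],[0,0,-1,0,0],[0,0,-1,0,0],[0,0,-1,0,0],[0,0,-1,0,0],[0,0,-1,0,0],[0,0,-1,0,0],[0,0,-1,0,0],[0,0,-1,0,0],[0,0,-1,0,0],[0,0,-1,0,0]]'
python3 -m jog '[[0,0,-1,0,0],[0,0,-1,0,0],[0,0,-1,0,0],[0,0,-1,0,0],[0,0,-1,0,0],[0,0,-1,0,0],[0,0,-1,0,0],[0,0,-1,0,0],[0,0,-1,0,0],[0,0,-1,0,0],[0,0,-1,0,0],[0,0,-1,0,0]]'
python3 -m jog '[[0,0,-1,0,0],[0,0,-1,0,0],[0,0,-1,0,0],[0,0,-1,0,0],[0,0,-0.5,0,0],[0,0,0,0,0],[0,0,0,0,0]]'
```

```text
time_s: 3.1
tool_pos: [0.4622, -0.1351, 0.2687]
tool_rot: [-180.0, 0.1, 0.3]
force: [0.2, 0.9, 0.4]
grip_width: 0.0009
grasp_force: 0.0
time_s: 4.1
tool_pos: [0.4616, 0.1048, 0.2688]
tool_rot: [-180.0, 0.0, 0.3]
force: [0.6, -0.0, -0.5]
grip_width: 0.0009
grasp_force: 0.0
time_s: 4.68
tool_pos: [0.4618, 0.1931, 0.269]
tool_rot: [180.0, 0.1, 0.2]
force: [-0.6, -0.4, 0.6]
grip_width: 0.0001
grasp_force: 0.0
```

```bash
python3 -m jog '[[0,0.2,-0.2,1,0],[0,0,0,1,0],[0,0,0,1,0],[0,0,0,1,0],[0,0,0,1,0],[0,0,0,1,0],[0,0,0,0.5,0],[0,0,0,0,0]]'
python3 - <<'E'
from cell import read_camera
import cv2,numpy as np
a=[read_camera(n)['color'][:,:,::-1] for n in('top','scene')]
cv2.imwrite('pics/p1.png',np.hstack([cv2.resize(a[0][170:310,190:330],(400,400)),cv2.resize(a[1][140:280,290:430],(400,400))]))
E
```

```text
time_s: 5.35
tool_pos: [0.4647, 0.1949, 0.1371]
tool_rot: [179.9, 0.3, -0.0]
force: [0.2, 0.8, -0.6]
grip_width: 0.0005
grasp_force: 0.0
```

View pics/p1.png

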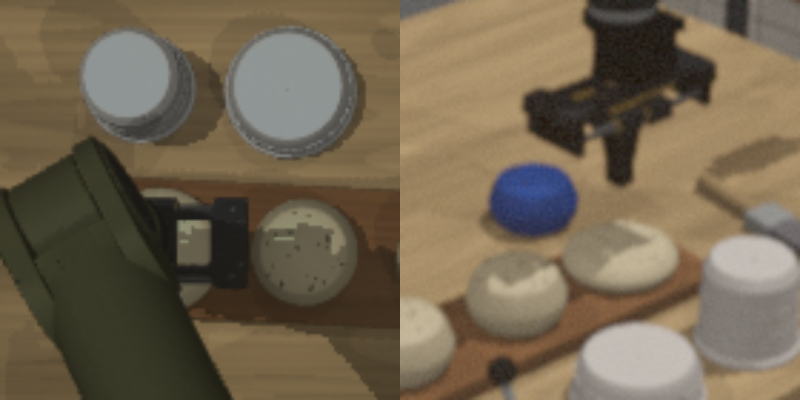

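The shut fingers stand over the flat cheese: their tip is at (622,180) in the right half, above the cheese at (622,257). Down the last 48 mm, then hold.

```bash
python3 -m jog '[[0,0.05,-0.1,0.8,0],[0,0,0,0.8,0],[0,0,0,0.8,0],[0,0,0,0,0],[0,0,0,0,0],[0,0,0,0,0],[0,0,0,0,0],[0,0,0,0,0],[0,0,0,0,0],[0,0,0,0,0],[0,0,0,0,0],[0,0,0,0,0]]'
python3 -m jog '[[0,0,0,0,0],[0,0,0,0,0],[0,0,0,0,0],[0,0,0,0,0],[0,0,0,0,0],[0,0,0,0,0],[0,0,0,0,0],[0,0,0,0,0],[0,0,0,0,0],[0,0,0,0,0],[0,0,0,0,0],[0,0,0,0,0]]'
python3 -m jog '[[0,0,0,0,0],[0,0,0,0,0],[0,0,0,0,0],[0,0,0,0,0],[0,0,0,0,0],[0,0,0,0,0],[0,0,0,0,0],[0,0,0,0,0],[0,0,0,0,0],[0,0,0,0,0],[0,0,0,0,0],[0,0,0,0,0]]'
```

```text
time_s: 6.45
tool_pos: [0.467, 0.1991, 0.0916]
tool_rot: [180.0, -0.0, 0.0]
force: [-0.1, -0.3, 0.3]
grip_width: 0.0005
grasp_force: 0.0
time_s: 7.45
tool_pos: [0.467, 0.1991, 0.0915]
tool_rot: [180.0, 0.0, 0.0]
force: [0.2, 0.6, 0.1]
grip_width: 0.0002
grasp_force: 0.0
time_s: 8.45
tool_pos: [0.467, 0.1991, 0.0915]
tool_rot: [180.0, -0.0, 0.0]
force: [0.7, 0.5, 0.2]
grip_width: 0.0007
grasp_force: 0.0
```

```bash
python3 -m jog '[[0,0,0,-1,0],[0,0,0,-1,0],[0,0,0,-1,0],[0,0,0,-1,0],[0,0,0,-1,0],[0,0,0,-1,0],[0,0,0,-1,0],[0,0,0,-1,0],[0,0,0,0,0]]'
python3 -m jog '[[0,0.95,0.75,0,0],[0,0.95,0.75,0,0],[0,0.95,0.75,0,0],[0,0.95,0.75,0,0],[0,0.95,0.75,0,0],[0,0.95,0.75,0,0],[0,0.95,0.75,0,0],[0,0.95,0.75,0,0],[0,0,0,0,0],[0,0,0,0,0]]'
```

```text
time_s: 9.2
tool_pos: [0.4689, 0.2002, 0.2556]
tool_rot: [-179.9, -0.4, 0.0]
force: [1.1, -0.5, 0.6]
grip_width: 0.0005
grasp_force: 0.0
time_s: 10.03
tool_pos: [0.6193, 0.0778, 0.2499]
tool_rot: [-180.0, 0.1, -0.1]
force: [-1.6, 0.9, 0.4]
grip_width: 0.0005
grasp_force: 0.0
```

Now at (0.619, 0.078), over the low mould. Down 164 mm, then hold.

```bash
python3 -m jog '[[0,0,0,1,0],[0,0,0,1,0],[0,0,0,1,0],[0,0,0,1,0],[0,0,0,1,0],[0,0,0,1,0],[0,0,0,0.7,0],[0,0,0,0,0],[0,0,0,0,0]]'
python3 -m jog '[[0,0,0,0.75,0],[0,0,0,0.75,0],[0,0,0,0,0],[0,0,0,0,0],[0,0,0,0,0],[0,0,0,0,0],[0,0,0,0,0],[0,0,0,0,0],[0,0,0,0,0],[0,0,0,0,0],[0,0,0,0,0],[0,0,0,0,0]]'
python3 -m jog '[[0,0,0,0,0],[0,0,0,0,0],[0,0,0,0,0],[0,0,0,0,0],[0,0,0,0,0],[0,0,0,0,0],[0,0,0,0,0],[0,0,0,0,0],[0,0,0,0,0],[0,0,0,0,0],[0,0,0,0,0],[0,0,0,0,0]]'
python3 - <<'E'
from cell import read_camera
import cv2
cv2.imwrite('pics/p2.png',read_camera('scene')['color'][120:360,200:520,::-1])
E
```

```text
time_s: 10.78
tool_pos: [0.6182, 0.0799, 0.1172]
tool_rot: [-180.0, 0.1, 0.1]
force: [-0.8, 1.0, 0.4]
grip_width: 0.0008
grasp_force: 0.0
time_s: 11.78
tool_pos: [0.6191, 0.0792, 0.0875]
tool_rot: [180.0, 0.0, 0.0]
force: [0.1, 0.4, 0.4]
grip_width: 0.0002
grasp_force: 0.0
time_s: 12.78
tool_pos: [0.6191, 0.0792, 0.0875]
tool_rot: [180.0, 0.0, 0.0]
force: [-0.4, 1.1, -0.0]
grip_width: 0.0007
grasp_force: 0.0
```

View pics/p2.png

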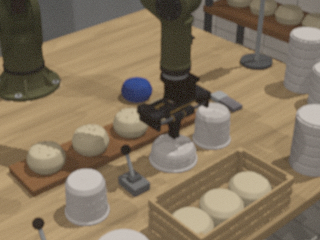

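The picture shows the fingertip at (173,130) just above the middle of the low mould at (173,150), with nothing touched. Hold a little longer, rise and cross to the robot's side of the lever.

```bash
python3 -m jog '[[0,0,0,0,0],[0,0,0,0,0],[0,0,0,0,0],[0,0,0,0,0],[0,0,0,0,0],[0,0,0,0,0],[0,0,0,0,0],[0,0,0,0,0]]'
python3 -m jog '[[0,0,0,-1,0],[0,0,0,-1,0],[0,0,0,-1,0],[0,0,0,-1,0],[0,0,0,-1,0],[0,0,0,-1,0],[0,0,0,-1,0],[0,0,0,-1,0],[0,0,0,0,0]]'
python3 -m jog '[[0,-0.35,0.95,0,0],[0,-0.35,0.95,0,0],[0,-0.35,0.95,0,0],[0,-0.35,0.95,0,0],[0,-0.35,0.95,0,0],[0,-0.35,0.95,0,0],[0,-0.35,0.95,0,0],[0,-0.35,0.95,0,0],[0,0,0,0,0],[0,0,0,0,0],[0,0,0,0,0]]'
```

```text
time_s: 13.5
tool_pos: [0.6191, 0.0792, 0.0875]
tool_rot: [180.0, 0.0, 0.0]
force: [0.2, -0.6, 0.3]
grip_width: 0.0001
grasp_force: 0.0
time_s: 14.25
tool_pos: [0.6211, 0.0799, 0.2523]
tool_rot: [-180.0, -0.4, 0.0]
force: [1.0, -0.5, 0.9]
grip_width: 0.0007
grasp_force: 0.0
time_s: 15.17
tool_pos: [0.5632, -0.0719, 0.2472]
tool_rot: [-180.0, 0.0, 0.1]
force: [0.2, 0.0, -0.4]
grip_width: 0.0006
grasp_force: 0.0
```

```bash
python3 -m jog '[[0,0,0,1,0],[0,0,0,1,0],[0,0,0,1,0],[0,0,0,1,0],[0,0,0,1,0],[0,0,0,1,0],[0,0,0,0.6,0],[0,0,0,0.6,0],[0,0,0,0,0],[0,0,0,0,0],[0,0,0,0,0]]'
python3 - <<'E'
from cell import read_camera
import cv2,numpy as np
a=[read_camera(n)['color'][:,:,::-1] for n in('top','scene')]
cv2.imwrite('pics/p3.png',np.hstack([cv2.resize(a[0][160:260,300:400],(400,400)),cv2.resize(a[1][220:340,260:380],(400,400))]))
E
```

```text
time_s: 16.08
tool_pos: [0.5641, -0.0726, 0.1046]
tool_rot: [180.0, -0.1, 0.1]
force: [0.6, 0.0, 0.2]
grip_width: 0.0008
grasp_force: 0.0
```

View pics/p3.png

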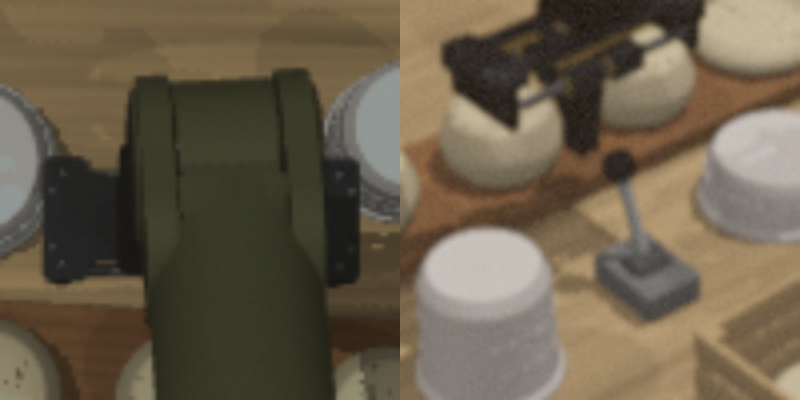

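The fingertips at (583,150) stand just behind the black ball at (620,165). Now push along +x.

```bash
python3 -m jog '[[0,0.5,0.02,0,0],[0,0.5,0.02,0,0],[0,0.5,0.02,0,0],[0,0.5,0.02,0,0],[0,0.5,0.02,0,0],[0,0.5,0.02,0,0],[0,0.5,0.02,0,0],[0,0.5,0.02,0,0],[0,0.5,0.02,0,0],[0,0,0,0,0]]'
python3 -m jog '[[0,0.15,0,0,0],[0,0.1,0,0,0],[0,0,0,0,0]]'
```

```text
time_s: 17.02
tool_pos: [0.6553, -0.0764, 0.103]
tool_rot: [-180.0, -0.1, 0.0]
force: [-0.7, -0.0, 0.1]
grip_width: 0.0004
grasp_force: 0.0
time_s: 17.27
tool_pos: [0.657, -0.0763, 0.103]
tool_rot: [-180.0, 0.2, 0.0]
force: [-4.1, -0.4, 0.1]
grip_width: 0.0002
grasp_force: 1.8
```

```bash
python3 -m jog '[[0,0.15,0,0,0],[0,0,0,0,0],[0,0,0,0,0]]'; python3 -m jog '[[0,0.1,0,0,0],[0,0,0,0,0],[0,0,0,0,0]]'
```

```text
time_s: 17.52
tool_pos: [0.6574, -0.0763, 0.1028]
tool_rot: [180.0, 0.5, 0.0]
force: [-10.4, -0.4, 3.7]
grip_width: 0.0001
grasp_force: 5.0
time_s: 17.77
tool_pos: [0.6576, -0.0763, 0.1028]
tool_rot: [180.0, 0.7, 0.0]
force: [-14.4, -0.8, 8.1]
grip_width: 0.0006
grasp_force: 7.3
```

The lever is against its stop: the force rises and the tool no longer advances. Back off, go up and clear.

```bash
python3 -m jog '[[0,-0.5,0,0,0],[0,-1,0,0,0],[0,-1,0,0,0],[0,0,0,0,0],[0,0,0,-1,0],[0,0,0,-1,0],[0,0,0,-1,0],[0,0,0,-1,0],[0,0,0,-1,0],[0,0,0,-1,0],[0,0,0,-1,0],[0,0,0,-1,0]]'
python3 -m jog '[[0,0,1,0,0],[0,0,1,0,0],[0,0,1,0,0],[0,0,1,0,0],[0,0,1,0,0],[0,0,1,0,0],[0,0,1,0,0],[0,0,1,0,0],[0,0,1,0,0],[0,0,1,0,0],[0,0,0,0,0],[0,0,0,0,0]]'
python3 - <<'E'
from cell import env,read_camera
from h import *
t,s=read_camera('top'),read_camera('scene')
for n,c in(('top',t),('scene',s)):
    P=cloud(c)
    for k,x,y,lo,hi,r in(('flat',.466,.198,.048,.062,.066),('low',.618,.08,.044,.06,.066)):
        q=P[(np.hypot(P[...,0]-x,P[...,1]-y)<r)&(P[...,2]>lo)&(P[...,2]<hi)];print(n,k,((q.max(0)+q.min(0))/2).round(4))
    q=P[(np.hypot(P[...,0]-.66,P[...,1]+.075)<.07)&(P[...,2]>.085)&(P[...,2]<.13)];print(n,'ball',q.mean(0).round(4),len(q))
cv2.imwrite('pics/p4.png',np.hstack([cv2.resize(t['color'][150:300,200:440,::-1],(400,300)),cv2.resize(s['color'][200:350,200:400,::-1],(400,300))]))
E
```

```text
time_s: 18.77
tool_pos: [0.614, -0.0764, 0.2653]
tool_rot: [180.0, -0.2, 0.0]
force: [0.6, -0.1, -0.5]
grip_width: 0.0008
grasp_force: 0.0
time_s: 19.77
tool_pos: [0.6134, -0.2781, 0.2636]
tool_rot: [180.0, -0.1, -0.1]
force: [0.2, 1.0, 0.0]
grip_width: 0.0006
grasp_force: 0.0
top flat [0.4657 0.1956 0.0548]
top low [0.6197 0.0784 0.0516]
top ball [ 0.6796 -0.0756  0.1015] 79
scene flat [0.4651 0.1958 0.0537]
scene low [0.6229 0.078  0.05  ]
scene ball [ 0.6831 -0.079   0.1   ] 96
```

View pics/p4.png

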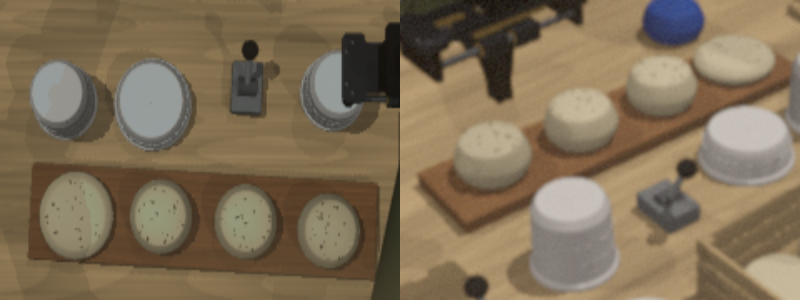

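The lever's ball is at (250,48) in the left half, on the far side of its box. It measures x ≈ 0.680 against 0.679 expected, everything else is in place, and the arm is clear, high above the table.

```bash
python3 -c "
from cell import env
print(env.sign_off())"
```

```text
the job is handed in; nothing more can be done
None
```

I pointed at the flat cheese and then the low mould for over two seconds each (tips about 2 cm above), pushed the grey lever to its far stop, moved the arm clear and handed the job in at about 20 s; no verdict was returned.

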